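# Hold the centre punch plumb on a stool-leg mark

### The arm

A 6-joint arm with a two-finger parallel gripper is mounted at the origin on the work surface. World frame = base frame: x ahead of the robot, y to its left, z up, the work surface at z = 0. Lengths are in m, angles in rad, forces in N, time in s.
With the tool pointing down it reaches from about 0.25 to 0.775 m from the base axis. Payload 4 kg.
Tool frame: the origin (TCP) lies between the finger pads; the fingertips stand robot.nose_length ahead of it and the grasp point (between the pads) lies 3 mm ahead of it (robot.nose_length is the distance from the TCP to the fingertips, in m); z points along the fingers, y is the line along which they close (so a half turn about z gives the same grasp; the last joint's range is limited). The gripper opens to 85 mm and grips with 20 to 120 N. Pads are 22 mm wide; open, the fingers measure 114 mm over their backs; the gripper's body (76 mm by 85 mm) begins 54 mm behind the grasp point. The pads swing forward as they close: fully open they stand 13 mm farther back than shut.
Start: joints at [1.058, 0.087, 1.371, -0, 1.684, -0.103], TCP at [0.219, 0.504, 0.253] pointing down, gripper open.
Joint ranges: [-3.1, 3.1], [-0.76, 2.03], [0.27, 2.55], [-1.08, 4.22], [0.17, 2.65], [-2.57, 2.57]. Speed limits (rad/s): [2.79, 2.79, 3.14, 3.14, 3.14, 3.14].

### API

Orientations are given as a unit quaternion [x, y, z, w].
In Python, from bench import status, cams, robot gives the robot as it stands.
- The arm moves only by the tool drive_tool, never from a script. Its arguments are lists of equal length, an entry for each row: "offset": the shift along the tool's x, y, z in cm, a list of three; "yaw": the turn about the tool's z in rad. In form: {"offset": [[x, y, z], ...], "yaw": [yaw, ...]}. A call has 1 to 12 rows; each row is the pose to reach, as a shift and turn from the pose commanded when the call began, along the tool's axes at that moment; what a row does not reach only later rows make up. A row lasts 1/12 s, in which the tool goes at most 41.7 mm and 7.16 degrees, less where a joint would pass 70% of its speed; a pose out of reach is approached as far as the arm can. A call with a gripper value outside its range is refused whole. "gripper" is the opening, from -1 (shut) to 1 (fully open), set as the call begins (left out, the last holds). The fingers move at their own pace and stop on an object; the grip force is fixed at half the most. Time passes only in rows, so rows that repeat a pose let the fingers close. It gives the time, the measured TCP pose, the force, the opening and the grip force at its end, in the units of the state.
- status.observe(): the state, without advancing time (a new reading comes with each control period).
- cams.snapshot(name): name is "side" or "top" or "wrist"; returns the picture (384x512x3 uint8, red, green, blue); there is no depth.
- cams.get_calibration(name): a dict with "fx", "fy", "cx", "cy" (pixels), "D" ([k1, k2, p1, p2, k3] as OpenCV has them; the pictures are not rectified), "T" (4x4, takes a point from camera to world coordinates); the wrist camera has in their place "tool_from_camera" (4x4, takes a point from camera to tool coordinates, whose origin is the TCP and whose axes are the flange's). Camera axes: x right, y down, z forward; pixel columns grow to the right and rows downward; lengths in m; the calibration is good to about 2 mm. A picture is of the moment at which its call begins: read the wrist's pose just before it. get_calibration takes no time and is no camera call.
- robot.sign_off(): hands the job in; it is judged then, once.
The state is a dict: "time": time; "q": joint angles; "joint_velocities": joint speeds; "tau": joint torques, N m; "tool_pos": TCP position; "tool_rot": TCP orientation; "contact_force": force on the tool from outside, world axes, zero at the start; "ft_torque": the same for the moment, N m; "grip_width": finger opening in m; "grip_force": force on a finger pad.
Only numpy, scipy, OpenCV 4.12 (cv2) and the standard library are available. Lean on these libraries where they do the work, as an engineer would, in place of code of your own. Each camera call takes 0.05 s, during which the arm holds its last target. There are 200 camera calls.

### The job

First set the tilting drill table to 15 degrees, handle edge down and cross edge up, and let go of it. Then take the spring-loaded centre punch out of the tool rack and hold it plumb with its point on the pencilled cross on the stool seat, pressing gently so that its sprung nose is about half-way in, but never all the way, or it fires. Finish while still holding it there like that, with the table still at 15 degrees and nothing else on the bench disturbed.

Things in the scene. Friction and masses are not known exactly. Their poses are not given: they have to be found in the camera images.
- tilt_stand: Grey steel stand of the tilting drill table, fixed to the bench: foot 170 x 250 mm, two cheeks carrying a level hinge axis 100 mm above the bench. Origin: centre of its underside. x points from the handle side to the cross side, y along the hinge axis, z up. Left or right on the bench, turned up to 23 degrees.
- tilt_table (a joint): Tilt of table and seat, rad: 0 level, positive is handle edge down, cross edge up. Range -0.35 to 0.6; 15 degrees is 0.262. Starts between -0.2 and 0.1. The hinge is stiff and stays where it is left: 1.6 N m moves it, about 10 N at the handle bar or 25 N at the cross, so gentle pressing on the cross does not move it.
- handle_bar (a point): Middle of the table's handle: a level round steel bar, 12 mm thick, 124 mm long, along the hinge axis y; when level it is 170 mm out from that axis and 46 mm above it, about level with the seat's face and 49 mm clear of its rim. Two arms at 50 mm either side carry it. Pinch it from above between the arms, fingers closing along the stand's x, or push it. Axes turn with the table.
- seat_centre (a point): Centre of the upper face of the round pale wooden stool seat (230 mm across, 28 mm thick), clamped underside up on the table by two 4 mm steel hold-downs at its rim over the cheeks. When level it is straight above the hinge's middle, 48 mm over the axis. The face shows two bored leg holes (25 mm dark discs) and one pencilled cross for the third leg. z is square to the face.
- cross_mark (a point): Crossing point of the pencilled cross (two dark lines 30 mm long, 2 mm wide) on the seat's upper face, 60 mm from the seat's centre, on the side away from the handle. z is square to the face, out of the wood; x points away from the handle.
- rack: Wooden tool rack fixed to the bench, 70 x 200 x 65 mm high, with three upright through-holes 16 mm wide in a row along its y, 65 mm apart. Origin: centre of its underside. It is on the other side of the bench from the stand, turned up to 20 degrees either way. Each hole holds one tool, in any order.
- punch_grip (a point): Centre of the grip of the spring-loaded centre punch: straight ribbed steel cylinder, 18 mm thick, the tallest tool in the rack, about 0.16 kg. z points up, from point to cap; the cap's top is 45 mm above. 41 mm below is a 26 mm wide collar whose underside, 47 mm below, rests on the rack. A 12 mm barrel and the nose hang 48 mm into the hole: lift it over 50 mm to clear.
- punch_tip (a point): Point of the punch: the round end (2.5 mm radius) of its sprung nose, 95 mm below the grip's centre along the punch when the nose is out, less when it is pressed in.
- punch_nose (a joint): How far the sprung nose is pressed in, m: 0 is out, 0.012 is all the way in, where it would fire. The spring takes 1.6 N to start and 0.8 N per mm more: about 6.4 N at half-way (0.006).
- awl: Another tool in the rack: awl with a bulging wooden handle 70 mm tall and a brass ferrule; leave it. Origin on the rack's top.
- nail_set: Another tool in the rack: short dark steel nail set, 22 mm thick, 45 mm tall; leave it. Origin on the rack's top.
- offcut: Small wood offcut 50 x 34 x 28 mm on the middle of the bench. Leave it. Origin under its centre.
- folding_rule: White folded rule 235 x 24 x 16 mm lying on the middle of the bench. Leave it. Origin under its centre.
- paper_cup: White cup 80 mm wide, 95 mm tall, at the right. Leave it. Origin under its centre.
- bar_clamp: Bar clamp 300 mm long lying at the left. Leave it. Origin on the bench, under its bar.
Not all that is in view belongs to the job. Leave any orange or yellow look-alike of the rack alone.

How it is judged:
By the outcome, as a careful person would: the job done as asked, in the order asked, and still so for the second after the job is handed in, while the arm keeps its last pose, push and grip.
It also fails if it takes over 58 s, if anything falls off the work surface, if the arm or the gripper's body presses on something with over 40 N, if the wrist force passes 120 N, or if a joint passes its speed limit or range.

## Working session

There is one attempt and no reset: what is moved stays moved. The work goes in short steps, Python scripts to look and compute and a tool call to move; the robot and the scene stay as the last step left them, time stands still between calls to the robot, and variables do not carry over. Pictures are saved under pics/ and viewed, at most 10 in all, crops included, and the job is handed in when it is done.

Besides the shell and the picture viewer there is one more tool, called after "Call:" by a JSON object that holds its "name" and its "arguments". drive_tool: Moves the arm, as the interface text tells. Its arguments: {"type":"object","properties":{"offset":{"type":"array"},"yaw":{"type":"array"},"gripper":{"type":"number"}},"required":["offset","yaw"]}

```bash
ls; mkdir -p pics; python3 - <<'E'
from bench import status, cams, robot
import cv2, numpy as np
print(robot.nose_length)
s=status.observe(); print({k:np.round(v,3).tolist() for k,v in s.items()})
for n in("top","side"):
    cv2.imwrite(f"pics/{n}0.png",cv2.cvtColor(cams.snapshot(n),cv2.COLOR_RGB2BGR)); c=cams.get_calibration(n); print(n,{k:np.round(v,4).tolist() for k,v in c.items()})
print(cams.get_calibration("wrist"))
E
```

```text
pics
0.022
{'time': 0.0, 'q': [1.058, 0.088, 1.372, 0.0, 1.684, -0.103], 'joint_velocities': [0.001, 0.001, -0.0, 0.001, -0.001, 0.001], 'tau': [-0.0, -35.187, -31.327, -0.0, 0.011, 0.0], 'tool_pos': [0.219, 0.504, 0.252], 'tool_rot': [0.203, 0.979, -0.001, -0.0], 'contact_force': [0.029, -0.896, 0.583], 'ft_torque': [-0.041, 0.001, -0.044], 'grip_force': 0.0, 'grip_width': 0.085}
top {'fx': 448.9817, 'fy': 448.9817, 'cx': 259.9278, 'cy': 185.1141, 'D': [-0.0193, 0.0, 0.0, 0.0, 0.0], 'T': [[-0.0116, -0.9953, 0.0958, 0.3307], [-0.9999, 0.0107, -0.0107, 0.0607], [0.0096, -0.0959, -0.9953, 1.4329], [0.0, 0.0, 0.0, 1.0]]}
side {'fx': 386.5087, 'fy': 386.5087, 'cx': 248.5011, 'cy': 195.862, 'D': [-0.0577, 0.0, 0.0, 0.0, 0.0], 'T': [[-0.945, -0.166, 0.282, 0.1337], [-0.3271, 0.4955, -0.8047, 0.9761], [-0.0062, -0.8526, -0.5225, 0.6786], [0.0, 0.0, 0.0, 1.0]]}
{'fx': 285.3156052738202, 'fy': 285.3156052738202, 'cx': 258.2465986460941, 'cy': 191.61784941544366, 'D': array([-0.00278913,  0.        ,  0.        ,  0.        ,  0.        ]), 'tool_from_camera': array([[-6.17501975e-04, -9.46459155e-01, -3.22822995e-01,
         8.34239922e-02],
       [ 9.99999782e-01, -5.09063658e-04, -4.20335238e-04,
         6.01465091e-04],
       [ 2.33492680e-04, -3.22823184e-01,  9.46459263e-01,
        -1.19772679e-01],
       [ 0.00000000e+00,  0.00000000e+00,  0.00000000e+00,
         1.00000000e+00]])}
```

View pics/top0.png

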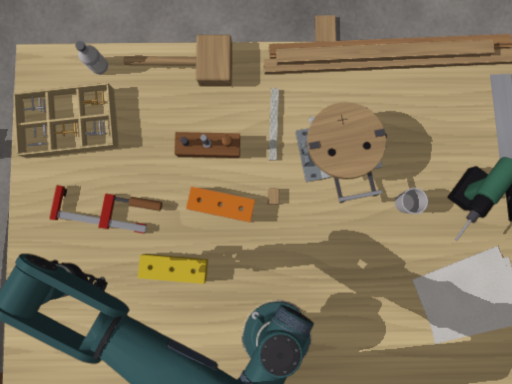

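View pics/side0.png

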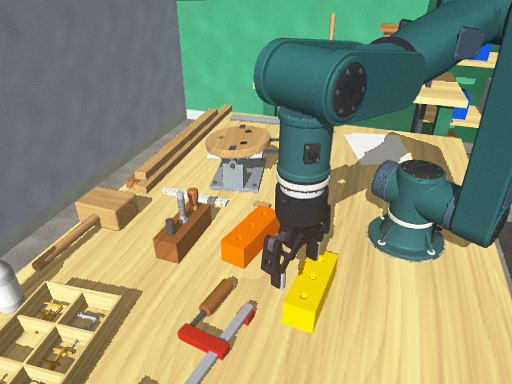

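Look-alikes for the rack: brown (207,145), orange (221,204) and yellow (173,268). The brown wooden rack holding the tools is the right one. In it, the dark nail set is at (185,142), the bright steel tool at (206,141) and the wooden awl at (227,142), so the steel tool is probably the punch. The stand with the seat is at (345,140), with its handle toward the robot. I'll check these in a close crop.

```bash
cat > h.py <<'E'
import numpy as np, cv2
from bench import status, cams, robot
from scipy.spatial.transform import Rotation as R
from scipy.optimize import least_squares
def cal(n,s=None):
    c=cams.get_calibration(n); K=np.array([[c["fx"],0,c["cx"]],[0,c["fy"],c["cy"]],[0,0,1]])
    if n=="wrist":
        W=np.eye(4); W[:3,:3]=R.from_quat(s["tool_rot"]).as_matrix(); W[:3,3]=s["tool_pos"]; T=W@c["tool_from_camera"]
    else: T=np.array(c["T"])
    return K,np.array(c["D"]),T
def proj(C,P):
    K,D,T=C; I=np.linalg.inv(T); return cv2.projectPoints(np.atleast_2d(P).astype(float),cv2.Rodrigues(I[:3,:3])[0],I[:3,3],K,D)[0].reshape(-1,2)
def onz(C,uv,z):
    K,D,T=C; u=cv2.undistortPoints(np.array(uv,float).reshape(-1,1,2),K,D).reshape(-1,2)
    d=np.c_[u,np.ones(len(u))]@T[:3,:3].T; o=T[:3,3]; return o+d*((z-o[2])/d[:,2])[:,None]
def tab(p,loc):  # p=x,y,yaw,tilt ; loc in table frame relative to hinge axis middle
    x,y,a,t=p; return R.from_euler("z",a).apply(R.from_euler("y",-t).apply(np.atleast_2d(loc))) + [x,y,0.1]
def tool(s,w): # world vector -> tool axes cm
    return np.round(R.from_quat(s["tool_rot"]).inv().apply(w)*100,2)
E
python3 - <<'E'
from h import *
t=cv2.imread("pics/top0.png"); s=cv2.imread("pics/side0.png")
a=cv2.resize(t[95:215,290:400],None,fx=4,fy=4,interpolation=cv2.INTER_CUBIC)
b=cv2.resize(t[120:170,165:245],None,fx=4,fy=4,interpolation=cv2.INTER_CUBIC)
c=cv2.resize(s[175:265,145:225],None,fx=4,fy=4,interpolation=cv2.INTER_CUBIC)
o=np.zeros((600,790,3),np.uint8); o[:480,:440]=a; o[:200,460:780]=b; o[210:570,460:780]=c
cv2.imwrite("pics/c0.png",o)
C=cal("top"); print(onz(C,[(185,142),(206,141),(227,142)],.065), onz(C,[(343,119),(332,152),(367,146)],.148))
E
```

```text
[[0.59843222 0.2756576  0.065     ]
 [0.60089735 0.21087054 0.065     ]
 [0.59710865 0.14606478 0.065     ]] [[ 0.64595505 -0.19842417  0.148     ]
 [ 0.54858295 -0.16345263  0.148     ]
 [ 0.56528866 -0.26607655  0.148     ]]
```

View pics/c0.png

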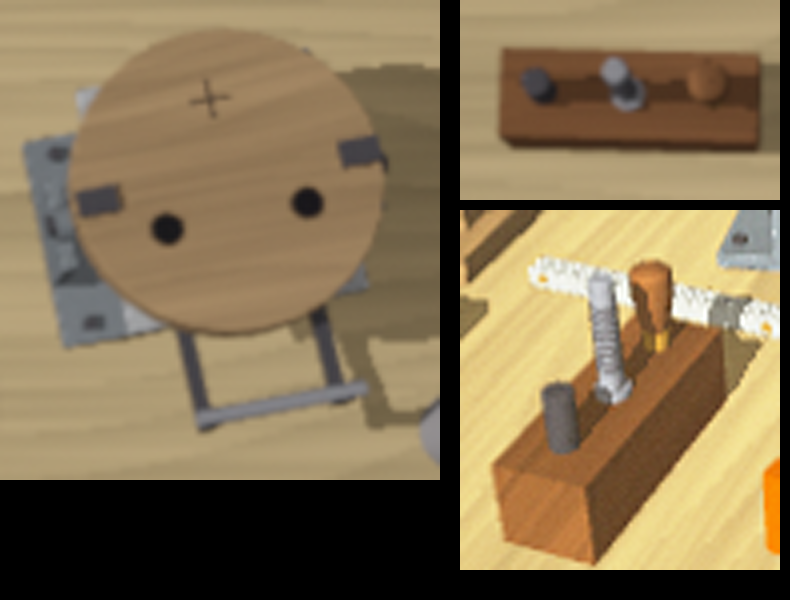

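The crop confirms the middle tool in the brown rack is the punch: steel, ribbed and collared, with the cap at top px (203,136). The seat cross is at (342.1,119.1), the leg holes at (331.4,151.9) and (366.4,145.4), and the bar ends at (339.6,199.6) and (381,191.4).

```bash
python3 - <<'E'
from h import *
C=cal("top"); S=cal("side")
px=np.array([(342.1,119.1),(331.4,151.9),(366.4,145.4),(339.6,199.6),(381,191.4)])
loc=np.array([(.06,0,.048),(-.03,.052,.048),(-.03,-.052,.048),(-.17,.062,.046),(-.17,-.062,.046)])
r=least_squares(lambda p:(proj(C,tab(p,loc))-px).ravel(),[.59,-.21,.19,0.])
print("stand",r.x.round(4),r.fun.round(1)); np.save("stand.npy",r.x)
print("bar",tab(r.x,[-.17,0,.046]),"target",tab([*r.x[:3],.262],[[-.17,0,.046],[.06,0,.048]]))
# punch: top cap, top collar, side cap, side collar
pc=np.array([(203.3,135.5),(207.3,143.5)]); ps=np.array([(145+143/4,175+70/4),(145+152/4,175+178/4)])
P=lambda p:np.array([[p[0],p[1],.065+.092],[p[0],p[1],.065+.006]])
r=least_squares(lambda p:np.r_[(proj(C,P(p))-pc).ravel(),(proj(S,P(p))-ps).ravel()],[.6,.21]); print("punch",r.x,r.fun.round(1))
print("rack corners",onz(C,[(165+40/4,120+48/4),(165+300/4,120+55/4),(165+297/4,120+138/4)],.065))
s=status.observe(); print(R.from_quat(s["tool_rot"]).as_matrix().round(3))
E
```

```text
stand [ 0.5845 -0.2081  0.1886 -0.0604] [-0.   0.1  0.3  0.1  0.1 -0.3 -0.5  0.2  0.2 -0.2]
bar [[ 0.42055424 -0.23942978  0.15617724]] target [[ 0.41151767 -0.24115424  0.10039802]
 [ 0.62922207 -0.19960949  0.16190272]]
punch [0.59404397 0.20904566] [-0.2  1.7 -0.9 -0.7 -0.7 -1.1  0.1 -1.3]
rack corners [[0.6301388  0.30673588 0.065     ]
 [0.62260568 0.10574545 0.065     ]
 [0.5576782  0.1085239  0.065     ]]
[[-0.917  0.398 -0.001]
 [ 0.398  0.917 -0.002]
 [ 0.    -0.002 -1.   ]]
```

The stand fit is good to 0.5 px: tilt is -0.06 rad, and the bar is at (0.421,-0.239,0.156). The target is bar z=0.100. I'll go above the bar with the fingers shut.

Call:
{"name": "drive_tool", "arguments": {"offset": [[-48, -60.2, 0], [-48, -60.2, 0], [-48, -60.2, 0], [-48, -60.2, 0], [-48, -60.2, 0], [-48, -60.2, 0], [-48, -60.2, 0], [-48, -60.2, 0], [-48, -60.2, 0], [-48, -60.2, 0], [-48, -60.2, 0], [-48, -60.2, 0]], "yaw": [2.543, 2.543, 2.543, 2.543, 2.543, 2.543, 2.543, 2.543, 2.543, 2.543, 2.543, 2.543], "gripper": -1}}

```text
time: 1.1
tool_pos: [0.3489, 0.0198, 0.2531]
tool_rot: [0.818, 0.575, 0.0, 0.0]
contact_force: [1.0, 0.6, -0.9]
grip_width: -0.0001
grip_force: 0.0
```

```bash
cat > go.py <<'E'
from h import *
import sys
# target xyz, angle (deg) of tool x in world -> offset, yaw
s=status.observe(); x,y,z,a=map(float,sys.argv[1:5]); m=R.from_quat(s["tool_rot"]).as_matrix()
cur=np.arctan2(m[1,0],m[0,0]); d=(np.radians(a)-cur+np.pi)%(2*np.pi)-np.pi
print("t",round(s["time"],2),"pos",np.round(s["tool_pos"],4),"ang",np.degrees(cur).round(1),"tz",m[:,2].round(3),"off",tool(s,np.array([x,y,z])-s["tool_pos"]),"yaw",-d.round(3),"q",np.round(s["q"],2),"F",np.round(s["contact_force"],1))
E
python3 go.py .42 -.24 .25 10.8
```

```text
t 1.1 pos [0.3489 0.0198 0.2531] ang 70.2 tz [ 0.001  0.    -1.   ] off [-22.04  15.48   0.31] yaw 1.037 q [-0.11 -0.38  1.78  0.    1.74  0.24] F [ 1.   0.6 -0.9]
```

Call:
{"name": "drive_tool", "arguments": {"offset": [[-22, 15.5, 2], [-22, 15.5, 2], [-22, 15.5, 2], [-22, 15.5, 2], [-22, 15.5, 2], [-22, 15.5, 2], [-22, 15.5, 2], [-22, 15.5, 2], [-22, 15.5, 2], [-22, 15.5, 2], [-22, 15.5, 2], [-22, 15.5, 2]], "yaw": [1.037, 1.037, 1.037, 1.037, 1.037, 1.037, 1.037, 1.037, 1.037, 1.037, 1.037, 1.037]}}

```text
time: 2.1
tool_pos: [0.4222, -0.237, 0.2331]
tool_rot: [0.995, 0.098, -0.0, -0.0]
contact_force: [-0.7, 0.2, 0.6]
grip_width: -0.0
grip_force: 0.0
```

```bash
python3 go.py .42 -.239 .20 10.8; python3 - <<'E'
from h import *
s=status.observe(); C=cal("wrist",s); im=cv2.cvtColor(cams.snapshot("wrist"),cv2.COLOR_RGB2BGR)
p=np.load("stand.npy")
for q in proj(C,tab(p,[(.06,0,.048),(-.03,.052,.048),(-.03,-.052,.048),(-.17,.062,.046),(-.17,-.062,.046)])): cv2.circle(im,tuple(int(v) for v in q),3,(0,0,255),1)
cv2.imwrite("pics/w1.png",im)
E
```

```text
t 2.1 pos [ 0.4222 -0.237   0.2331] ang 11.2 tz [-0.  0. -1.] off [-0.25  0.15  3.31] yaw 0.008 q [-0.63 -0.06  1.55  0.    1.64  0.75] F [-0.7  0.2  0.6]
```

View pics/w1.png

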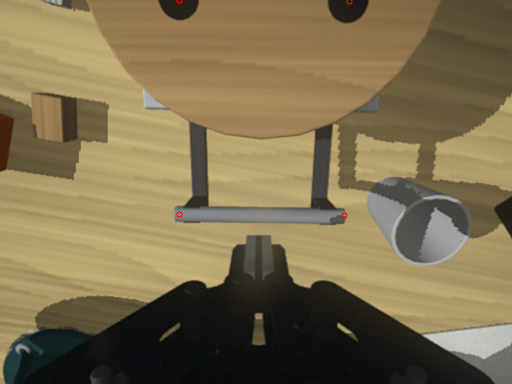

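The overlay (bar ends at (180,215) and (345,215), holes at (180,0) and (349,2)) matches the model. Now I'll press down slowly along the arc.

Call:
{"name": "drive_tool", "arguments": {"offset": [[-0.2, 0.15, 2], [-0.2, 0.15, 4], [-0.2, 0.15, 4.6], [-0.3, 0.15, 5.2], [-0.4, 0.15, 5.8], [-0.5, 0.15, 6.4], [-0.6, 0.15, 7.0], [-0.7, 0.15, 7.6], [-0.8, 0.15, 8.2], [-0.9, 0.15, 8.8], [-0.9, 0.15, 9.3], [-0.9, 0.15, 9.3]], "yaw": [0, 0, 0, 0, 0, 0, 0, 0, 0, 0, 0, 0]}}

```text
time: 3.15
tool_pos: [0.4128, -0.2409, 0.1418]
tool_rot: [0.995, 0.098, -0.001, 0.001]
contact_force: [-2.7, 0.0, 2.8]
grip_width: 0.0003
grip_force: 1.7
```

```bash
cat > tilt.py <<'E'
from h import *
import sys
s=status.observe(); C=cal("wrist",s); im=cv2.cvtColor(cams.snapshot("wrist"),cv2.COLOR_RGB2BGR)
cv2.imwrite(sys.argv[1],im); p=np.load("stand.npy")
print("F",np.round(s["contact_force"],1),s["tool_pos"])
for t in (.2,.23,.262): print(t,proj(C,tab([*p[:3],t],[(.06,0,.048),(-.03,.052,.048),(-.03,-.052,.048),(-.17,.062,.046),(-.17,-.062,.046)])).round(0).tolist())
# dark blobs = holes
g=cv2.cvtColor(im,cv2.COLOR_BGR2GRAY); m=(g<45).astype(np.uint8); n,l,st,c=cv2.connectedComponentsWithStats(m)
for i in range(1,n):
    if 150<st[i,4]<3000: print(st[i].tolist(),c[i].round(1))
E
python3 tilt.py pics/w2.png; python3 go.py .412 -.241 .128 10.8
```

```text
F [-2.7  0.   2.8] [ 0.41279768 -0.24089717  0.14180368]
0.2 [[270.0, -706.0], [110.0, -70.0], [415.0, -68.0], [155.0, 244.0], [364.0, 244.0]]
0.23 [[270.0, -708.0], [112.0, -64.0], [413.0, -61.0], [158.0, 240.0], [361.0, 241.0]]
0.262 [[270.0, -709.0], [114.0, -58.0], [410.0, -55.0], [161.0, 235.0], [357.0, 236.0]]
t 3.2 pos [ 0.4133 -0.2408  0.1418] ang 11.2 tz [-0.    -0.002 -1.   ] off [-0.13 -0.01  1.38] yaw 0.007 q [-0.65 -0.02  1.71 -0.    1.46  0.73] F [-2.7  0.3  3.3]
```

Call:
{"name": "drive_tool", "arguments": {"offset": [[-0.1, 0, 0.4], [-0.1, 0, 0.8], [-0.1, 0, 1.1], [-0.1, 0, 1.1], [-0.1, 0, 1.1], [-0.1, 0, 1.1]], "yaw": [0, 0, 0, 0, 0, 0]}}

```text
time: 3.7
tool_pos: [0.4126, -0.241, 0.131]
tool_rot: [0.995, 0.098, -0.0, 0.001]
contact_force: [-4.1, 0.6, 6.6]
grip_width: -0.0001
grip_force: 2.9
```

```bash
python3 go.py .412 -.241 .128 10.8; python3 - <<'E'
from h import *
s=status.observe(); C=cal("wrist",s); im=cv2.cvtColor(cams.snapshot("wrist"),cv2.COLOR_RGB2BGR)
p=np.load("stand.npy")
for q in proj(C,tab([*p[:3],.25],[(-.17,.062,.046),(-.17,-.062,.046)])): cv2.circle(im,tuple(int(v) for v in q),3,(0,0,255),1)
t=cv2.cvtColor(cams.snapshot("top"),cv2.COLOR_RGB2BGR)
a=cv2.resize(t[95:215,290:400],None,fx=3,fy=3,interpolation=cv2.INTER_CUBIC)
o=np.zeros((384,790,3),np.uint8); o[:,:440]=im[:,40:480]; o[:360,455:785]=a; cv2.imwrite("pics/w3.png",o)
E
```

```text
t 3.7 pos [ 0.4126 -0.241   0.131 ] ang 11.2 tz [-0.    -0.002 -1.   ] off [-0.06 -0.01  0.3 ] yaw 0.007 q [-0.65 -0.02  1.72 -0.    1.43  0.73] F [-4.1  0.6  6.6]
```

View pics/w3.png

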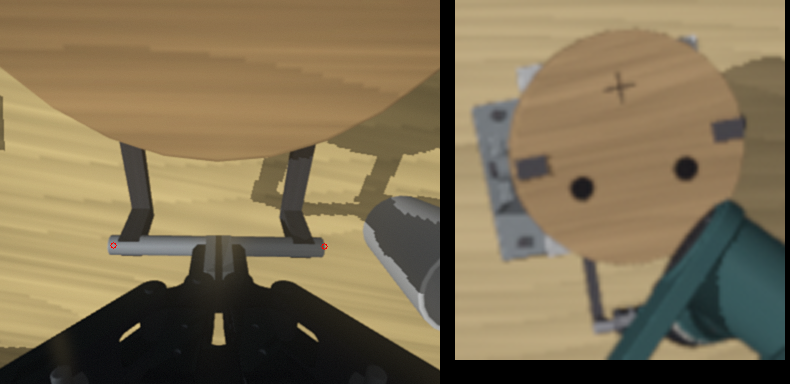

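Wrist view: the fingertips are on the bar at row 245, and the 0.25 rad prediction lies on it. TCP height gives about 0.247, so 3 mm more, then lift off.

Call:
{"name": "drive_tool", "arguments": {"offset": [[-0.05, 0, 0.15], [-0.05, 0, 0.3], [-0.05, 0, 0.3], [-0.05, 0, 0.3]], "yaw": [0, 0, 0, 0]}}

```text
time: 4.13
tool_pos: [0.4124, -0.241, 0.1283]
tool_rot: [0.995, 0.098, 0.0, 0.001]
contact_force: [-4.1, 0.3, 7.0]
grip_width: 0.0
grip_force: 3.5
```

Call:
{"name": "drive_tool", "arguments": {"offset": [[0, 0, -2], [0, 0, -6], [0, 0, -10], [0, 0, -13], [0, 0, -13], [0, 0, -13], [0, 0, -13]], "yaw": [0, 0, 0, 0, 0, 0, 0]}}

```text
time: 4.72
tool_pos: [0.4122, -0.2404, 0.2557]
tool_rot: [0.995, 0.098, -0.0, -0.0]
contact_force: [0.4, -0.0, -0.5]
grip_width: 0.0001
grip_force: 0.0
```

```bash
python3 tilt.py pics/w4.png;python3 go.py .594 .209 .27 0; python3 - <<'E'
from h import *
t=cams.snapshot("top"); cv2.imwrite("pics/t4.png",cv2.cvtColor(t,cv2.COLOR_RGB2BGR)); C=cal("top"); p=np.load("stand.npy")
for a in (.23,.262): print(a,proj(C,tab([*p[:3],a],[(.06,0,.048),(-.03,.052,.048),(-.03,-.052,.048)])).round(1).tolist())
g=cv2.cvtColor(t,cv2.COLOR_RGB2GRAY); m=(g<50).astype(np.uint8); n,l,st,c=cv2.connectedComponentsWithStats(m)
for i in range(1,n):
    if 15<st[i,4]<150 and 310<c[i][0]<380 and 110<c[i][1]<175: print(st[i].tolist(),c[i].round(1))
E
```

```text
F [ 0.4 -0.  -0.5] [ 0.41220998 -0.24041542  0.25574404]
0.2 [[263.0, -171.0], [189.0, 16.0], [334.0, 17.0], [196.0, 185.0], [323.0, 186.0]]
0.23 [[263.0, -169.0], [189.0, 18.0], [333.0, 19.0], [197.0, 184.0], [322.0, 184.0]]
0.262 [[263.0, -167.0], [190.0, 21.0], [332.0, 22.0], [198.0, 182.0], [321.0, 183.0]]
[173, 0, 33, 39, 977] [188.8  19.3]
[315, 3, 33, 38, 979] [331.1  21.6]
[0, 109, 24, 53, 998] [  9.5 132.5]
[483, 176, 29, 58, 938] [501.4 202.8]
t 4.77 pos [ 0.4118 -0.2402  0.2547] ang 11.2 tz [-0.002  0.002 -1.   ] off [ 26.58 -40.54  -1.48] yaw 0.195 q [-0.65 -0.08  1.53  0.    1.69  0.73] F [ 0.1 -0.  -1. ]
0.23 [[344.3, 123.0], [332.0, 157.0], [366.7, 150.0]]
0.262 [[344.5, 123.5], [332.1, 157.4], [366.7, 150.5]]
[364, 148, 6, 7, 36] [366.5 151. ]
[329, 155, 7, 6, 34] [332.  157.5]
```

The table is at 15° (the holes match the 0.262 prediction in both views). Next I'll move above the punch, fingers opening along the rack's x.

Call:
{"name": "drive_tool", "arguments": {"offset": [[26.6, -40.5, -2.5], [26.6, -40.5, -2.5], [26.6, -40.5, -2.5], [26.6, -40.5, -2.5], [26.6, -40.5, -2.5], [26.6, -40.5, -2.5], [26.6, -40.5, -2.5], [26.6, -40.5, -2.5], [26.6, -40.5, -2.5], [26.6, -40.5, -2.5], [26.6, -40.5, -2.5], [26.6, -40.5, -2.5]], "yaw": [-1.34, -1.34, -1.34, -1.34, -1.34, -1.34, -1.34, -1.34, -1.34, -1.34, -1.34, -1.34], "gripper": 1}}

```text
time: 5.82
tool_pos: [0.5948, 0.2118, 0.2784]
tool_rot: [0.718, 0.696, -0.001, -0.002]
contact_force: [0.6, -0.8, 0.3]
grip_width: 0.0854
grip_force: 0.0
```

Call:
{"name": "drive_tool", "arguments": {"offset": [[0, 0, 0], [0, 0, 0], [0, 0, 0]], "yaw": [0, 0, 0]}}

```text
time: 6.07
tool_pos: [0.5943, 0.2074, 0.2795]
tool_rot: [0.72, 0.694, -0.002, -0.001]
contact_force: [0.8, -0.1, -0.1]
grip_width: 0.0852
grip_force: 0.0
```

```bash
python3 go.py .594 .209 .2 88; python3 - <<'E'
from h import *
s=status.observe(); C=cal("wrist",s); im=cv2.cvtColor(cams.snapshot("wrist"),cv2.COLOR_RGB2BGR)
for q in proj(C,[(.594,.209,.157),(.594,.209,.071)]): print(q); cv2.circle(im,tuple(int(v) for v in q),4,(0,0,255),1)
cv2.imwrite("pics/w5.png",im)
E
```

```text
t 6.07 pos [0.5943 0.2074 0.2795] ang 87.9 tz [-0.003 -0.001 -1.   ] off [ 0.17 -0.01  7.95] yaw -0.001 q [ 0.25  0.27  1.11 -0.    1.77  0.28] F [ 0.8 -0.1 -0.1]
[258.35823642 190.96155258]
[258.54106902 167.52064309]
```

View pics/w5.png

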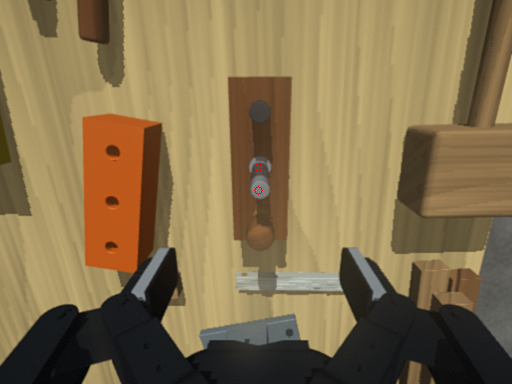

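The cap centre is at (260,187) and the nail set and awl are clear at (260,111) and (261,236). The correction is about +3 mm in y and +1.5 mm in x. Descending.

Call:
{"name": "drive_tool", "arguments": {"offset": [[0.45, 0.15, 1], [0.45, 0.15, 4], [0.45, 0.15, 6], [0.45, 0.15, 8], [0.45, 0.15, 10], [0.45, 0.15, 12], [0.45, 0.15, 13.5], [0.45, 0.15, 15], [0.45, 0.15, 16.1], [0.45, 0.15, 16.1], [0.45, 0.15, 16.1], [0.45, 0.15, 16.1]], "yaw": [0, 0, 0, 0, 0, 0, 0, 0, 0, 0, 0, 0]}}

```text
time: 7.12
tool_pos: [0.5971, 0.2122, 0.1215]
tool_rot: [0.72, 0.694, 0.001, 0.0]
contact_force: [1.0, 0.6, -0.9]
grip_width: 0.0854
grip_force: 0.0
```

Call:
{"name": "drive_tool", "arguments": {"offset": [[0, 0, 0], [0, 0, 0], [0, 0, 0], [0, 0, 0], [0, 0, 0], [0, 0, 0], [0, 0, 0], [0, 0, 0]], "yaw": [0, 0, 0, 0, 0, 0, 0, 0], "gripper": -1}}

```text
time: 7.78
tool_pos: [0.5965, 0.2126, 0.1206]
tool_rot: [0.72, 0.694, 0.0, -0.0]
contact_force: [-0.6, 0.9, 0.2]
grip_width: 0.0166
grip_force: 58.4
```

Call:
{"name": "drive_tool", "arguments": {"offset": [[0, 0, -1.5], [0, 0, -3.5], [0, 0, -5.5], [0, 0, -7.5], [0, 0, -10], [0, 0, -13], [0, 0, -16], [0, 0, -19], [0, 0, -19], [0, 0, -19], [0, 0, -19]], "yaw": [0, 0, 0, 0, 0, 0, 0, 0, 0, 0, 0]}}

```text
time: 8.7
tool_pos: [0.5963, 0.2124, 0.3087]
tool_rot: [0.72, 0.694, -0.001, -0.001]
contact_force: [-0.5, 0.1, -2.1]
grip_width: 0.0167
grip_force: 58.7
```

```bash
python3 go.py .629 -.16 .31 88
```

```text
t 8.7 pos [0.5963 0.2124 0.3087] ang 87.9 tz [-0.002 -0.001 -1.   ] off [-37.09   4.61  -0.12] yaw -0.001 q [0.25 0.28 1.04 0.   1.82 0.29] F [-0.5  0.1 -2.1]
```

Call:
{"name": "drive_tool", "arguments": {"offset": [[-3, 0.4, -0.5], [-7, 0.8, -0.5], [-11, 1.2, -0.5], [-15, 1.7, -0.5], [-19, 2.2, -0.5], [-23, 2.7, -0.5], [-27, 3.2, -0.5], [-31, 3.6, -0.5], [-35, 4.1, -0.5], [-38.5, 4.5, -0.5], [-41, 4.8, -0.5], [-41, 4.8, -0.5]], "yaw": [0, 0, 0, 0, 0, 0, 0, 0, 0, 0, 0, 0]}}

```text
time: 9.7
tool_pos: [0.6286, -0.2049, 0.3101]
tool_rot: [0.722, 0.692, -0.003, -0.002]
contact_force: [-1.0, 0.7, -1.7]
grip_width: 0.0169
grip_force: 58.7
```

Call:
{"name": "drive_tool", "arguments": {"offset": [[0, 0, 2], [0, 0, 3], [0, 0, 3], [0, 0, 3]], "yaw": [0, 0, 0, 0]}}

```text
time: 10.03
tool_pos: [0.629, -0.1979, 0.2823]
tool_rot: [0.719, 0.695, -0.001, -0.003]
contact_force: [0.2, 1.0, -1.2]
grip_width: 0.0167
grip_force: 58.7
```

```bash
python3 go.py .6292 -.1996 .28 88; python3 - <<'E'
from h import *
s=status.observe(); p=np.load("stand.npy"); tip=np.array(s["tool_pos"])-[0,0,.1036]; grip=np.array(s["tool_pos"])-[0,0,.0086]
cr=tab([*p[:3],.262],[.06,0,.048])[0]; rim=tab([*p[:3],.262],[[.06,.0,.048],[.075,0,.048],[.045,0,.048],[.06,.015,.048],[.06,-.015,.048]])
L=[]
for n,(w,h) in {"wrist":(512,384),"side":(100,100),"top":(100,100)}.items():
    C=cal(n,s); im=cv2.cvtColor(cams.snapshot(n),cv2.COLOR_RGB2BGR); cv2.imwrite(f"pics/h_{n}.png",im)
    q=proj(C,rim); t=proj(C,[tip,grip]); print(n,"cross",q[0],"tip,grip",t.round(1).tolist())
    f=2 if n=="wrist" else 5; w=390//f; h=290//f
    c=q[0] if n=="top" else (q[0]+t[0])/2
    x0=int(np.clip(c[0]-w/2,0,511-w)); y0=int(np.clip(c[1]-h/2,0,383-h))
    a=cv2.resize(im[y0:y0+h,x0:x0+w],None,fx=f,fy=f,interpolation=cv2.INTER_CUBIC)
    for v,col in [(q[0],(0,0,255)),(t[0],(255,0,0)),(t[1],(0,255,0))]: cv2.circle(a,tuple(int((e-o+.5)*f) for e,o in zip(v,(x0,y0))),4,col,1)
    print((x0,y0,f)); L.append(cv2.copyMakeBorder(a,0,290-a.shape[0],0,390-a.shape[1],cv2.BORDER_CONSTANT))
cv2.imwrite("pics/m6.png",np.vstack([np.hstack(L[:2]),np.hstack([L[2],L[2]*0])]))
E
```

```text
t 10.03 pos [ 0.629  -0.1979  0.2823] ang 88.0 tz [-0.005  0.002 -1.   ] off [-0.17  0.03  0.23] yaw -0.0 q [-0.39  0.34  1.02  0.    1.79 -0.36] F [ 0.2  1.  -1.2]
wrist cross [259.37210724 195.65382067] tip,grip [[259.0, 200.5], [258.6, 264.3]]
(161, 125, 2)
side cross [225.60089382 132.03381582] tip,grip [[225.3, 127.7], [224.3, 101.2]]
(186, 100, 5)
top cross [344.51485065 123.50741522] tip,grip [[345.1, 122.2], [352.2, 113.8]]
(305, 94, 5)
```

View pics/m6.png

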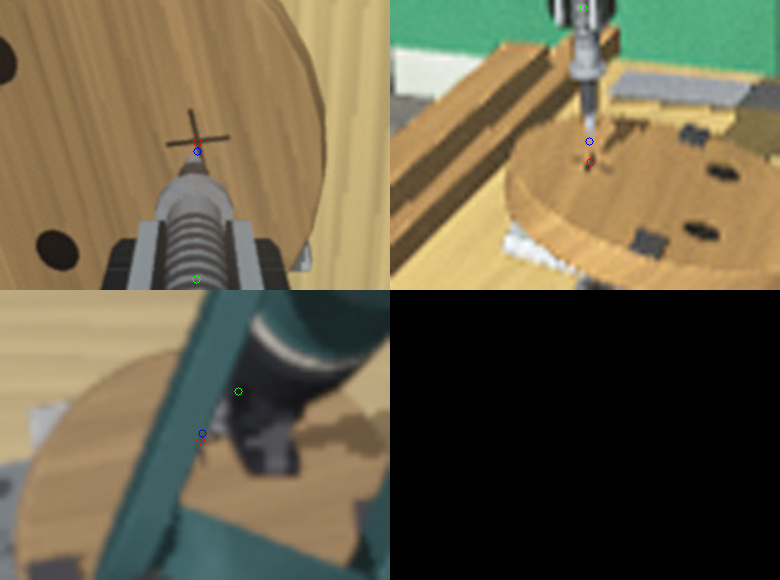

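The wrist view shows the nose tip right at the cross: cross at (259,194), tip about (259,200) while it is still 17 mm above. The side view agrees. Lowering to just above contact.

Call:
{"name": "drive_tool", "arguments": {"offset": [[-0.05, 0.02, 0.4], [-0.05, 0.02, 0.8], [-0.05, 0.02, 1.2], [-0.05, 0.02, 1.2], [-0.05, 0.02, 1.2], [-0.05, 0.02, 1.2]], "yaw": [0, 0, 0, 0, 0, 0]}}

```text
time: 10.68
tool_pos: [0.6299, -0.1995, 0.2732]
tool_rot: [0.72, 0.694, 0.0, -0.0]
contact_force: [-0.1, 0.4, -0.9]
grip_width: 0.0169
grip_force: 58.7
```

```bash
python3 go.py .6292 -.1990 .2595 88; python3 - <<'E'
from h import *
s=status.observe(); p=np.load("stand.npy"); tip=np.array(s["tool_pos"])-[0,0,.1036]
cr=tab([*p[:3],.262],[[.06,0,.048]])[0]
L=[]
for n in("wrist","side"):
    C=cal(n,s); im=cv2.cvtColor(cams.snapshot(n),cv2.COLOR_RGB2BGR)
    q=proj(C,cr)[0]; print(n,q,proj(C,tip)[0]); f=6; w=390//f; h=400//f
    x0=int(q[0]-w/2); y0=int(q[1]-h/2); L.append(cv2.resize(im[y0:y0+h,x0:x0+w],None,fx=f,fy=f,interpolation=cv2.INTER_CUBIC)); print(x0,y0)
cv2.imwrite("pics/m7.png",np.hstack(L))
E
```

```text
t 10.68 pos [ 0.6299 -0.1995  0.2732] ang 87.9 tz [-0.  0. -1.] off [ 0.05 -0.07  1.37] yaw -0.001 q [-0.39  0.34  1.04  0.    1.77 -0.36] F [-0.1  0.4 -0.9]
wrist [257.56481306 197.20073894] [258.36537902 200.22561193]
225 164
side [225.60089382 132.03381582] [225.33050589 129.9607689 ]
193 99
```

View pics/m7.png

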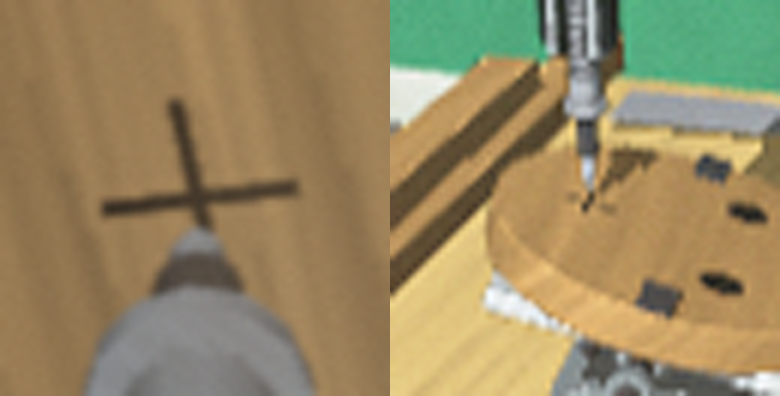

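In the wrist view the cross is at (257.8,196.4) and the nose's upper edge at (258,201.5). Allowing for the 9 mm gap and the tip radius, the tip sits about 2.5 mm toward -y. I'll shift and go lower.

Call:
{"name": "drive_tool", "arguments": {"offset": [[0.15, 0, 0.2], [0.25, 0, 0.4], [0.25, 0, 0.6], [0.25, 0, 0.6], [0.25, 0, 0.6], [0.25, 0, 0.6]], "yaw": [0, 0, 0, 0, 0, 0]}}

```text
time: 11.28
tool_pos: [0.63, -0.197, 0.2673]
tool_rot: [0.72, 0.694, 0.0, -0.0]
contact_force: [0.6, 0.3, -1.7]
grip_width: 0.0165
grip_force: 58.7
```

```bash
python3 go.py .6295 -.1970 .2595 88; cat > look.py <<'E'
from h import *
import sys
s=status.observe(); p=np.load("stand.npy"); tip=np.array(s["tool_pos"])-[0,0,.1036]
cr=tab([*p[:3],.262],[[.06,0,.048]])[0]
L=[]
for n in("wrist","side"):
    C=cal(n,s); im=cv2.cvtColor(cams.snapshot(n),cv2.COLOR_RGB2BGR)
    q=proj(C,cr)[0]; print(n,q,proj(C,tip)[0]); f=10; w=390//f; h=400//f
    x0=int(q[0]-w/2); y0=int(q[1]-h/2); L.append(cv2.resize(im[y0:y0+h,x0:x0+w],None,fx=f,fy=f,interpolation=cv2.INTER_CUBIC)); print(x0,y0)
cv2.imwrite(sys.argv[1],np.hstack(L))
E
python3 look.py pics/m8.png
```

```text
t 11.28 pos [ 0.63   -0.197   0.2673] ang 87.9 tz [-0.  0. -1.] off [ 0.   -0.05  0.78] yaw -0.001 q [-0.39  0.34  1.05  0.    1.76 -0.35] F [ 0.6  0.3 -1.7]
wrist [257.56199782 202.39434585] [258.36135246 200.2206226 ]
238 182
side [225.60089382 132.03381582] [225.10248032 131.8079925 ]
206 112
```

View pics/m8.png

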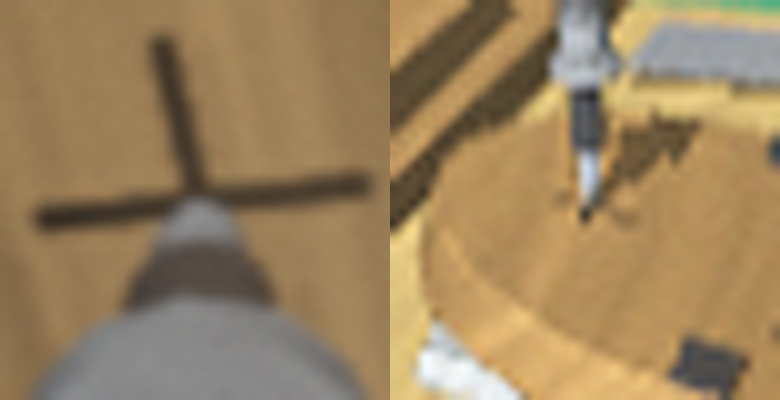

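The tip now appears at the crossing (257.5,201.2), with about 1 mm left toward +y. Pressing in steps while watching the force.

Call:
{"name": "drive_tool", "arguments": {"offset": [[0.08, 0, 0], [0.08, 0, 0.15], [0.08, 0, 0.3], [0.08, 0, 0.45], [0.08, 0, 0.45], [0.08, 0, 0.45], [0.08, 0, 0.45]], "yaw": [0, 0, 0, 0, 0, 0, 0]}}

```text
time: 11.97
tool_pos: [0.6302, -0.1962, 0.2635]
tool_rot: [0.72, 0.694, 0.0, 0.001]
contact_force: [0.2, 0.8, 1.6]
grip_width: 0.0163
grip_force: 58.8
```

Call:
{"name": "drive_tool", "arguments": {"offset": [[0, 0, 0], [0, 0, 0]], "yaw": [0, 0]}}

```text
time: 12.13
tool_pos: [0.6302, -0.1963, 0.2632]
tool_rot: [0.72, 0.694, 0.0, 0.0]
contact_force: [0.1, 0.2, 1.5]
grip_width: 0.0165
grip_force: 58.8
```

The force is about 3.1 N net of the punch's weight, so the nose is about 2 mm in, as the geometry predicts. 4 mm more.

Call:
{"name": "drive_tool", "arguments": {"offset": [[0, 0, 0.1], [0, 0, 0.2], [0, 0, 0.3], [0, 0, 0.4], [0, 0, 0.4], [0, 0, 0.4], [0, 0, 0.4], [0, 0, 0.4]], "yaw": [0, 0, 0, 0, 0, 0, 0, 0]}}

```text
time: 12.8
tool_pos: [0.6302, -0.1963, 0.2592]
tool_rot: [0.72, 0.694, 0.0, 0.0]
contact_force: [0.4, -0.1, 4.7]
grip_width: 0.0164
grip_force: 59.0
```

```bash
python3 look.py pics/m9.png; python3 go.py .63 -.1963 .2592 88; python3 - <<'E'
from h import *
f=[]
for i in range(20): cams.snapshot("side"); f.append(status.observe()["contact_force"])
print(np.mean(f,0).round(2),np.std(f,0).round(2),status.observe()["tool_pos"])
E
```

```text
wrist [257.19495419 206.76251475] [258.23921218 200.18917749]
237 186
side [225.60089382 132.03381582] [225.04678158 134.01653375]
206 112
t 12.9 pos [ 0.6302 -0.1963  0.2591] ang 87.9 tz [ 0.001 -0.    -1.   ] off [-0.01 -0.02 -0.01] yaw -0.001 q [-0.39  0.34  1.07  0.    1.74 -0.35] F [ 0.9 -0.4  4.7]
[1.05 0.19 4.87] [0.51 0.34 0.43] [ 0.63014627 -0.19624619  0.25884043]
```

View pics/m9.png

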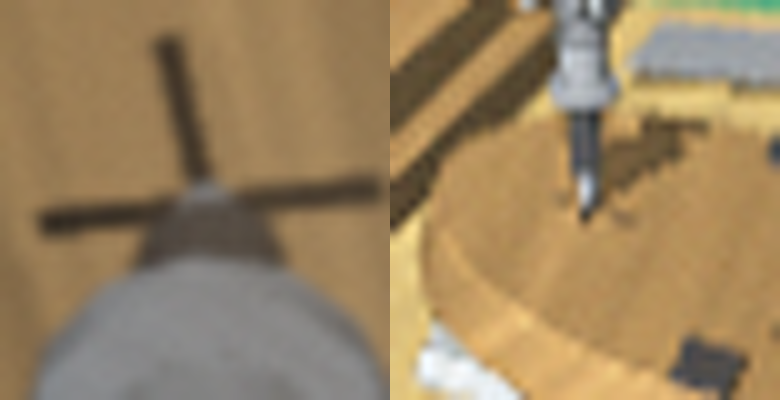

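The net force is about 6.5 N, so the nose is about 6.1 mm in. In the wrist view the rounded nose straddles the crossing at (257,206), its upper edge about 2.5 px above, which is what the tip radius gives. The tool is plumb, so I'll hand it in.

```bash
python3 -c "
from bench import robot; print(robot.sign_off())"
```

```text
the job is handed in; nothing more can be done
None
```

I set the table to about 15° and let go. The punch is now held plumb on the pencilled cross with its nose about 6 mm in (about 6.5 N), and I've handed the job in; the hand-in gave no verdict.

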